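# Put the lacquer-drying turner into third gear

### The job

The vermilion boat hull on the drying turner is still wet, so set the turner to third gear: with the outside of the fingers only, push the gearstick's knob along the left-hand lane to neutral, across to the right-hand lane, then forward (away from the robot base) until it is fully home in the third slot, and take the hand away. Do not take the knob between the fingers, never let the stick go back into the fourth slot, do not touch the wet hull or its spit, and leave the loose things on the table where they stand.

Things in the scene. Friction and masses are not known exactly. Their poses are not given: they have to be found in the camera images.
- turner: Bench-top drying turner, bolted down: steel bed 120 x 740 mm, grey gear case 150 x 130 mm with the gearstick gate on top, green motor (top at 143 mm) on its right (-y), spit with the boat hull running from its left (+y) to a tailstock 130 mm high. Origin on the table under the gate's middle; +x is forward (away from the robot, turned up to 0.25 rad), +y left, z up.
- gate (a point): Middle of the H gate, on top of its steel plate, 140 mm above the table; axes as the turner. Slots: first forward left, second back left, third forward right, fourth back right (one to four brass rivets); the cross channel between the lanes is neutral. Its corners are rounded: a stick pushed sideways within about 10 mm of neutral (at the knob) finds the channel.
- knob (a point): Centre of the black ball knob, 42 mm across, on a steel shank 12 mm thick. The stick's ball pivot is 75 mm above the table under the gate's middle, 150 mm from the knob's centre, which is 225 mm above the table when upright, up to 17 mm lower leaning; about 54 mm fore or aft of the gate's middle at a slot's end, 40 mm to the side in a lane. z points up the stick.
- stick_fore (a joint): Gearstick's lean fore and aft, rad: 0 upright (neutral), positive forward, stops at +0.37 (home in first or third) and -0.37 (home in second or fourth). It starts anywhere along the left-hand lane and stays where it is left; about 2 N at the knob moves it.
- stick_across (a joint): Gearstick's lean sideways, rad: negative left, positive right, stops at -0.30 and +0.30; about -0.27 in the left-hand lane, +0.27 in the right-hand lane, with 0.03 of play in the slots. It can cross only with stick_fore near 0. It stays where it is left; about 2 N at the knob moves it.
- hull_spit: Spit with the wet vermilion boat hull (300 x 92 x 60 mm), turned to any angle. Origin on the spit's axis, 88 mm above the table under the gate's middle; the spit runs along the turner's +y, the hull from 115 to 415 mm along it, at most 55 mm from the axis. Not to be touched.
- phoenix: Loose gold-leafed phoenix head on a round dark base 84 mm across, 200 mm tall with its crest, origin under the base. Bystander.
- brush: Loose flat hog-bristle brush with a bamboo handle lying on the table, 170 mm long, 45 mm wide, 12 mm thick, origin on the table under its middle. Bystander.
- dish: Loose blue glazed dish, 100 mm across, 32 mm high, origin under its middle. Bystander.
- lacquer_jar: Loose amber glass jar with a lid, 72 mm across, 105 mm high, origin under its middle. Bystander.
- size_tin: Loose tin, 76 mm across, 85 mm high, origin under its middle. Bystander.
- scraper: Loose scraper with a wooden handle and a steel blade, lying flat, 130 mm long, 14 mm high, origin on the table near its middle. Bystander.

How it is judged:
On the way:
1. the stick has been pushed across to the right-hand lane before going forward (value of joint stick_across above 0.15 rad and value of joint stick_fore below 0.27 rad), for 0.05 s.
At the end, for the whole second after the job is handed in: The gearstick rests in the third slot, in the right-hand lane (stick_across over 0.2 rad) and home forward (stick_fore over 0.31 rad of 0.37, the knob within about 8 mm of the slot's end), with the hand clear of it (value of joint stick_across above 0.2 rad and value of joint stick_fore above 0.31 rad and velocity of joint stick_fore between -0.05 and 0.05 rad/s and velocity of joint stick_across between -0.05 and 0.05 rad/s); the robot touches nothing.
It fails at once if the knob or shank was taken between the fingers (x of the grasp point in the frame of knob between -0.015 and 0.015 m and y of the grasp point in the frame of knob between -0.015 and 0.015 m and z of the grasp point in the frame of knob between -0.08 and 0.012 m).
It fails at once if the stick went into the fourth slot (value of joint stick_across above 0.1 rad and value of joint stick_fore below -0.25 rad).
It fails at once if the wet hull or its spit was touched (contact force between any of the fingers, the arm and hull_spit above 0.3 N).
It fails at once if a loose thing was moved or lifted by more than 15 mm (distance of any of phoenix, brush, dish, lacquer_jar, size_tin, scraper from where it was at the start of the episode above 0.015 m).
It fails at once if the phoenix head, jar or tin was tipped over (angle between any of phoenix, lacquer_jar, size_tin's own z axis and vertical above 0.35 rad).
It also fails if it takes over 51 s, if anything falls off the work surface, if the arm or the gripper's body presses on something with over 40 N, if the wrist force passes 120 N, or if a joint passes its speed limit or range.

### The arm

A 6-joint arm with a two-finger parallel gripper is mounted at the origin on the work surface. World frame = base frame: x ahead of the robot, y to its left, z up, the work surface at z = 0. Lengths are in m, angles in rad, forces in N, time in s.
With the tool pointing down it reaches from about 0.3 to 0.85 m from the base axis. Payload 4.2 kg.
Tool frame: the origin (TCP) lies midway between the tips of the shut fingers; the grasp point (between the pads) lies 19 mm behind it; z points along the fingers, y is the direction in which the jaws open and shut (so a half turn about z gives the same grasp; the last joint's range is limited). The gripper opens to 91 mm and grips with 3 to 60 N. Pads are 32 mm wide; open, the fingers measure 118 mm over their backs; the gripper's body (76 mm by 178 mm) begins 60 mm behind the grasp point.
Start: joints at [1.134, 0.32, 1.565, -0, 1.257, -0.02], TCP at [0.233, 0.526, 0.214] pointing down, gripper open.
Joint ranges: [-3.11, 3.11], [-0.84, 2.01], [0.21, 2.61], [-1.34, 4.49], [0.05, 2.63], [-2.56, 2.56]. Speed limits (rad/s): [2.57, 2.57, 3.14, 3.14, 3.14, 3.14].

### API

Orientations are given as [roll, pitch, yaw] about the fixed x, y, z axes, in that order (R = Rz(yaw) Ry(pitch) Rx(roll)).
In Python, from bench import robot gives the robot as it stands.
- The arm moves only by the tool servo_tool, never from a script. Its argument "motion" is text: rows parted by semicolons, each of 7 numbers parted by spaces: the turn, a rotation vector about the tool's x, y, z in rad, then the shift along the tool's x, y, z in cm, then the closure, from 0 (fully open) to 1 (shut). A call has 1 to 12 rows; each row shifts and turns the pose as measured when the row begins, along the tool's axes as they then stand; what a row does not reach is not made up. A row lasts 1/8 s, in which the tool goes at most 62.5 mm and 10.7 degrees, less where a joint would pass 70% of its speed; a pose out of reach is approached as far as the arm can. A call with a gripper value outside its range is refused whole. The fingers move at their own pace and stop on an object; "grip_force" is the grip in N (left out, the last holds). Time passes only in rows, so rows that do not move let the fingers close. It gives the time, the measured TCP pose, the force and the opening at its end, in the units of the state.
- robot.get_state(): the state, without advancing time (a new reading comes with each control period).
- robot.get_image(name): name is "side" or "top"; returns a dict with "color" (384x512x3 uint8, red, green, blue), "range_z" (384x512 float32, m along the optical axis (not along the pixel's ray), 0 where there is no reading), "vertical_fov" (degrees; the focal length in pixels is half the picture's height over the tangent of half this angle, whatever the lens; pixels are square), "cx", "cy" (the principal point, pixels), "position" and "orientation" of the camera in the world. Camera axes: x right, y down, z forward; pixel columns grow to the right and rows downward; lengths in m; the calibration is good to about 2 mm. A picture is of the moment at which its call begins.
- robot.hand_in(): hands the job in, once; it reports no verdict.
The state is a dict: "t": time; "joints": joint angles; "joint_velocities": joint speeds; "tau": joint torques, N m; "position": TCP position; "eef_rot": TCP orientation; "wrist_force": force on the tool from outside, world axes, zero at the start; "ft_torque": the same for the moment, N m; "opening": finger opening in m.
Only numpy, scipy, OpenCV 4.12 (cv2) and the standard library are available. Lean on these libraries where they do the work, as an engineer would, in place of code of your own. Each camera call takes 0.05 s, during which the arm holds its last target.

## Working session

There is one attempt and no reset: what is moved stays moved. The work goes in short steps, Python scripts to look and compute and a tool call to move; the robot and the scene stay as the last step left them, time stands still between calls to the robot, and variables do not carry over. Pictures are saved under pics/ and viewed, and the job is handed in when it is done.

Besides the shell and the picture viewer there is one more tool, called after "Request:" as name(argument=value, ...), one argument or row to a line, values as JSON. servo_tool: Moves the arm, as the interface text tells. Its arguments: {"type":"object","properties":{"motion":{"type":"string"},"grip_force":{"type":"number"}},"required":["motion"]}

```bash
mkdir -p pics
cat > h.py <<'E'
import numpy as np, cv2
from bench import robot
def grab(n):
    im=robot.get_image(n); return im
def f(im): return 192/np.tan(np.radians(im["vertical_fov"])/2)
def R(im):
    o=np.array(im["orientation"],float)
    if o.shape==(3,3): return o
    from scipy.spatial.transform import Rotation as Ro
    return Ro.from_euler('xyz',o).as_matrix() if o.size==3 else Ro.from_quat(o).as_matrix()
def pts(im):
    F=f(im);z=im["range_z"];v,u=np.mgrid[0:z.shape[0],0:z.shape[1]]
    p=np.stack([(u-im["cx"])/F*z,(v-im["cy"])/F*z,z],-1)
    return p@R(im).T+np.array(im["position"])
E
python3 - <<'E'
from h import *
print(robot.get_state())
for n in("side","top"):
    im=grab(n);print(n,{k:v for k,v in im.items() if k not in("color","range_z")})
    cv2.imwrite(f"pics/{n}0.png",im["color"][:,:,::-1])
    np.savez(f"{n}0.npz",**{k:im[k] for k in im})
E
```

```text
{'t': 0.0, 'joints': array([ 1.13397969e+00,  3.20286445e-01,  1.56566256e+00,  2.39285474e-06,
        1.25740086e+00, -1.99978456e-02]), 'joint_velocities': array([ 0.00104204, -0.00103082, -0.00056477, -0.00081523,  0.00145057,
        0.0022    ]), 'tau': array([ 1.05893843e-03, -4.12481439e+01, -2.31975317e+01,  7.28901615e-02,
        4.59188386e-02, -1.13041083e-04]), 'position': array([0.23257592, 0.52531554, 0.21312982]), 'eef_rot': array([-3.13983584e+00, -3.74125600e-05,  2.72477309e+00]), 'wrist_force': array([-0.56736165,  0.01355714,  0.36924914]), 'ft_torque': array([-0.02433723, -0.04506629, -0.00618371]), 'opening': 0.09125834495068007}
side {'vertical_fov': 50.88367314056089, 'cx': 251.2680063696953, 'cy': 196.16349974972323, 'position': array([ 0.29663214, -0.93354348,  0.65329455]), 'orientation': array([-2.08608544, -0.00476284, -0.33203903])}
top {'vertical_fov': 54.595648656748196, 'cx': 256.48877512259935, 'cy': 189.51307981213998, 'position': array([ 0.4027808 , -0.12443393,  1.05669201]), 'orientation': array([-2.97734062,  0.03080261, -1.56262725])}
```

View pics/side0.png

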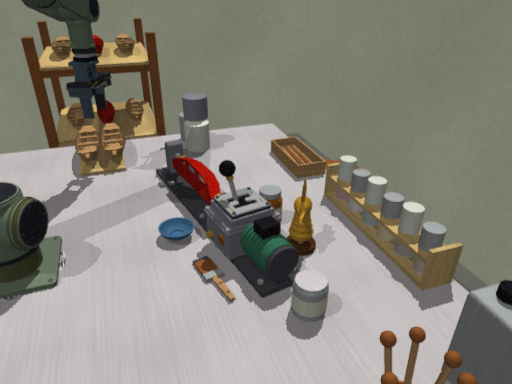

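View pics/top0.png

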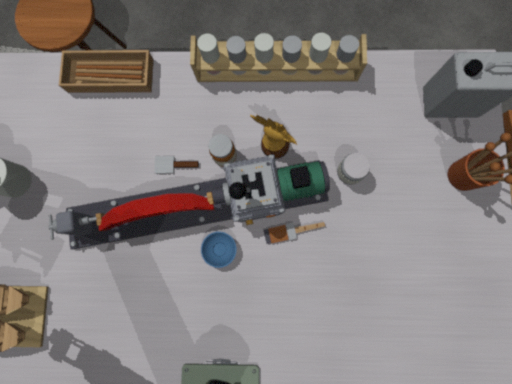

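Run:
```python
from h import *
I={n:dict(np.load(f"{n}0.npz")) for n in("side","top")}
for n,(u,v) in {"top":(237,190),"side":(227,168)}.items():
    im=I[n];P=pts(im);c=im["color"].astype(int)
    m=(c.max(-1)<50).astype(np.uint8)
    k,l,s,ce=cv2.connectedComponentsWithStats(m)
    L=l[v,u];print(n,s[L],ce[L])
    q=P[(l==L)];print(np.median(q,0),q.min(0),q.max(0))
    # knob centre: ray through circle centre at depth
    sel=q[q[:,2]>.19];A=np.c_[2*sel,np.ones(len(sel))];b=(sel**2).sum(1)
    x=np.linalg.lstsq(A,b,rcond=None)[0];print("sphere",x[:3],np.sqrt(x[3]+x[:3]@x[:3]),len(sel))
im=I["top"];P=pts(im)
# plate z around 0.14
m=((abs(P[...,2]-.14)<.008)).astype(np.uint8)
m[:,:215]=0;m[:,290:]=0
r=P[m>0];print(len(r))
cs,_=cv2.findContours(m,0,2);c=max(cs,key=cv2.contourArea);print(cv2.minAreaRect(c))
v=cv2.resize(im["color"][140:230,200:340,::-1],None,fx=5,fy=5,interpolation=cv2.INTER_CUBIC);cv2.imwrite("pics/crop.png",v)
def ray(im,u,v,z):
    d=R(im)@np.array([(u-im["cx"])/f(im),(v-im["cy"])/f(im),1]);p=im["position"];return p+d*(z-p[2])/d[2]
# red hull, green motor axis
hsv=cv2.cvtColor(im["color"],cv2.COLOR_RGB2HSV)
for nm,(a,b) in {"red":((0,200,120),(8,255,255)),}.items():
    mm=cv2.inRange(hsv,a,b);mm[:100]=0;mm[260:]=0;mm[:,230:]=0
    q=P[mm>0];print(nm,q.min(0),q.max(0))
```

```text
top [229 173  36  26 490] [246.06938776 187.24081633]
[ 0.5490672  -0.06847788  0.13708901] [ 0.4027808  -0.12443393  0.13079072] [ 0.59824632 -0.03558525  1.05669201]
sphere [ 0.47218002 -0.12263343  0.6422821 ] 0.4192632612371905 229
side [219 161  16  16 192] [226.66145833 168.171875  ]
[ 0.53290517 -0.06970427  0.22599994] [ 0.29663214 -0.93354348  0.2029094 ] [ 0.55248985 -0.05003965  0.65329455]
sphere [ 0.37953795 -0.48294401  0.45162169] 0.49716911211583015 192
2424
((253.54766845703125, 185.69664001464844), (44.91716384887695, 42.86548614501953), 81.57302856445312)
red [ 0.4027808  -0.12443393  0.05242821] [0.54693807 0.31458629 1.05669201]
```

View pics/crop.png

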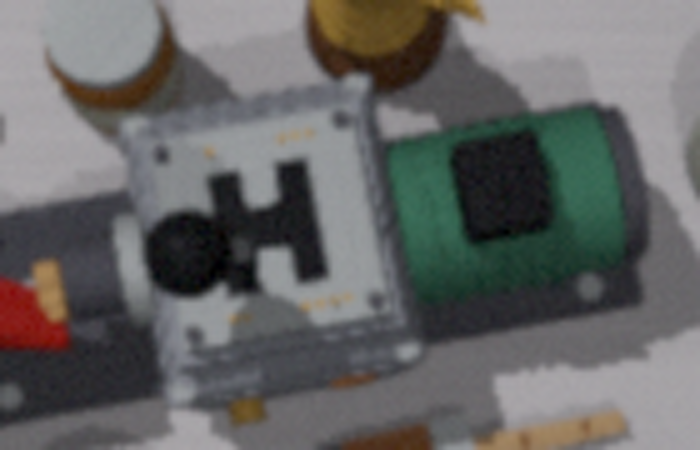

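```bash
cat >> h.py <<'E'
def ray(im,u,v,z):
    d=R(im)@np.array([(u-im["cx"])/f(im),(v-im["cy"])/f(im),1]);p=im["position"];return p+d*(z-p[2])/d[2]
def knob(I,pt,ps):
    # two-ray midpoint
    A=np.zeros((3,3));b=np.zeros(3);o=[]
    for n,(u,v) in (("top",pt),("side",ps)):
        im=I[n];d=R(im)@np.array([(u-im["cx"])/f(im),(v-im["cy"])/f(im),1]);d/=np.linalg.norm(d)
        M=np.eye(3)-np.outer(d,d);A+=M;b+=M@im["position"];o.append((M,im["position"]))
    x=np.linalg.solve(A,b);return x,[np.linalg.norm(M@(x-p)) for M,p in o]
E
python3 - <<'E'
from h import *
I={n:dict(np.load(f"{n}0.npz")) for n in("side","top")}
t=I["top"]
def cr(x,y): return ((x+.5)/5-.5+200,(y+.5)/5-.5+140)
g=ray(t,*cr(268,222),.14);print("gate",g)
a=ray(t,*cr(302,278),.14);b=ray(t,*cr(293,163),.14);
for pair in [((312,278),(293,163)),((242,292),(225,176)),((377,300),(342,119)),((195,333),(162,155))]:
    a,b=[ray(t,*cr(*p),.14) for p in pair];d=b-a;print("yaw",np.arctan2(d[1],d[0]),np.linalg.norm(d))
c=np.mean([ray(t,*cr(*p),.14) for p in [(377,300),(342,119),(195,333),(162,155)]],0);print("screws mid",c)
k,e=knob(I,cr(187,253),(226.66,168.17));print("knob",k,e)
yaw=.152
for G in(g,c):
  d=k[:2]-G[:2];print("in turner",np.cos(yaw)*d[0]+np.sin(yaw)*d[1],-np.sin(yaw)*d[0]+np.cos(yaw)*d[1])
hsv=cv2.cvtColor(t["color"],cv2.COLOR_RGB2HSV)
P=pts(t);
for n,(x,y) in {"phoenix":(275,140),"jar":(221,147),"tailstock":(65,222)}.items():
    print(n,P[y,x])
E
```

```text
gate [ 0.56853124 -0.08658865  0.14      ]
yaw 0.1676693680774191 0.05935039366411057
yaw 0.1560183293121783 0.05967787784745903
yaw 0.18931108563518445 0.09387403058065696
yaw 0.198209313005039 0.09217905677189742
screws mid [ 0.56649397 -0.08703967  0.14      ]
knob [ 0.53883468 -0.05254713  0.21723779] [np.float64(0.001207114394154049), np.float64(0.0012071143941540967)]
in turner -0.024199759734913204 0.03814554514804071
in turner -0.022117689530188236 0.038282888503222666
phoenix [ 0.68661528 -0.14138127  0.12729012]
jar [0.67376053 0.0010115  0.10708853]
tailstock [0.47124109 0.38816651 0.13226769]
```

Request:
servo_tool(
  motion="0 0 0.163 0 0 -0.7 1;0 0 0.163 0 0 -0.7 1;0 0 0.163 0 0 -0.7 1;0 0 0.163 0 0 -0.7 1;0 0 0.163 0 0 -0.7 1;0 0 0.163 0 0 -0.7 1;0 0 0 0 0 0 1;0 0 0 0 0 0 1",
  grip_force=20,
)

```text
t: 1.1
position: [0.2316, 0.5232, 0.2519]
eef_rot: [-3.135, 0.01, 1.719]
wrist_force: [0.3, -0.0, 1.1]
opening: 0.0139
```

Request:
servo_tool(
  motion="0 0 -0.03 -5 1 0 1;0 0 0 -5 1 0 1;0 0 0 -5 1 0 1;0 0 0 -5 1 0 1;0 0 0 -5 1 0 1;0 0 0 -5 1 0 1;0 0 0 -5 1 0 1;0 0 0 -5 1 0 1;0 0 0 -5 1 0 1;0 0 0 -5 1 0 1;0 0 0 -5 1 0 1;0 0 0 0 0 0 1",
)

```text
t: 2.6
position: [0.4469, -0.0129, 0.2522]
eef_rot: [-3.132, 0.012, 1.777]
wrist_force: [-0.8, 1.1, 0.7]
opening: 0.0002
```

```bash
cat >> h.py <<'E'
G=np.array([.5675,-.087]);YAW=.18
def tcp():
    from scipy.spatial.transform import Rotation as Ro
    s=robot.get_state();d=s["position"][:2]-G;c,n=np.cos(YAW),np.sin(YAW)
    print("t",s["t"],"fore %.4f left %.4f z %.4f"%(c*d[0]+n*d[1],-n*d[0]+c*d[1],s["position"][2]),"rot",s["eef_rot"],"open",s["opening"],"F",s["wrist_force"])
E
python3 -c "
from h import *
tcp()"
```

```text
t 2.6 fore -0.1054 left 0.0945 z 0.2522 rot [-3.13220039  0.01196776  1.7766985 ] open 0.00016586335444837411 F [-0.82681353  1.12713875  0.74556735]
```

Request:
servo_tool(
  motion="0 0 0.025 -5.5 1 0 1;0 0 0 0 0 2 1;0 0 0 0 0 2 1;0 0 0 0 0 1.7 1;0 0 0 0 0 0 1",
)

```text
t: 3.22
position: [0.4663, -0.0626, 0.1931]
eef_rot: [-3.13, 0.008, 1.76]
wrist_force: [0.2, 0.6, 0.2]
opening: 0.0003
```

```bash
cat > look.py <<'E'
import sys
from h import *
tcp()
s=sys.argv[1]
for n,(a,b,c,d) in {"side":(120,250,160,330),"top":(120,240,180,340)}.items():
    im=grab(n);np.savez(f"{n}{s}.npz",**im)
    cv2.imwrite(f"pics/{n}{s}.png",cv2.resize(im["color"][a:b,c:d,::-1],None,fx=4,fy=4,interpolation=cv2.INTER_CUBIC))
E
python3 look.py 1
```

```text
t 3.225 fore -0.0952 left 0.0421 z 0.1931 rot [-3.13033908  0.00787453  1.75964702] open 0.0003136623924034301 F [0.2207683  0.64030182 0.16139425]
```

View pics/side1.png

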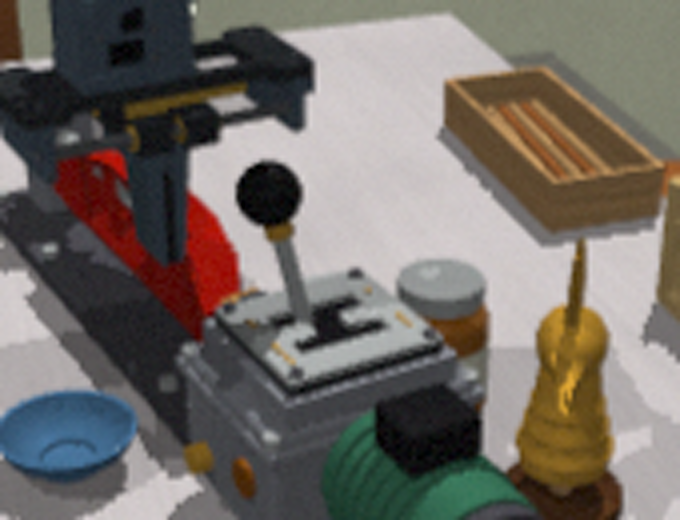

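View pics/top1.png

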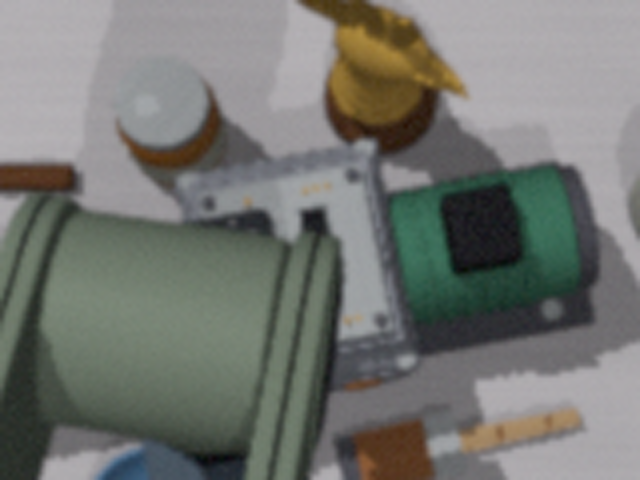

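Request:
servo_tool(
  motion="0 0 -0.01 0 3 0 1;0 0 0 0 1 0 1;0 0 0 0 1 0 1;0 0 0 0 0.7 0 1;0 0 0 0 0 0 1",
)

```text
t: 3.95
position: [0.5238, -0.0509, 0.1972]
eef_rot: [-3.134, 0.01, 1.772]
wrist_force: [-1.1, 0.4, 0.4]
opening: 0.0005
```

```bash
cat > kn.py <<'E'
import sys
from h import *
c,s=np.cos(YAW),np.sin(YAW)
n=sys.argv[1];u0,v0=map(int,sys.argv[2].split(","))
im=dict(np.load(f"side{n}.npz"))
# knob blob in side view, within window of guess
g=im["color"].max(-1);m=(g<60).astype(np.uint8);w=np.zeros_like(m);w[v0-14:v0+15,u0-14:u0+15]=1
k,l,st,ce=cv2.connectedComponentsWithStats(m*w);L=1+np.argmax(st[1:,4]);print(st[L],ce[L])
d=R(im)@np.array([(ce[L][0]-im["cx"])/f(im),(ce[L][1]-im["cy"])/f(im),1]);p=im["position"]
# intersect ray with knob sphere r=.15 about the pivot
o=p-np.array([*G,.075]);a=d@d;b=2*o@d;cc=o@o-.0225;D=b*b-4*a*cc
for sg in(-1,1):
    q=o+d*(-b+sg*np.sqrt(max(D,0)))/(2*a);print("fore %.4f left %.4f z %.4f"%(c*q[0]+s*q[1],-s*q[0]+c*q[1],q[2]+.075), "D",D>0)
for left in(.04,-.04): # plane left=const
    nrm=np.array([-s,c,0]);t=(left-nrm@o)/(nrm@d);q=o+t*d;print("plane left",left,"fore %.4f z %.4f"%(c*q[0]+s*q[1],q[2]+.075))
E
python3 look.py 2; python3 kn.py 0 227,168; python3 kn.py 2 231,166
```

```text
t 3.95 fore -0.0365 left 0.0433 z 0.1972 rot [-3.13407197  0.01015049  1.77168153] open 0.0004865438741939029 F [-1.14319341  0.44769753  0.44737791]
[219 161  16  16 198] [226.61616162 168.18686869]
fore -0.0244 left 0.0372 z 0.2183 D True
fore 0.0076 left 0.1039 z 0.1829 D True
plane left 0.04 fore -0.0230 z 0.2168
plane left -0.04 fore -0.0613 z 0.2591
[217 152  25  27 449] [226.74164811 164.71046771]
fore -0.0067 left 0.0727 z 0.2092 D False
fore -0.0067 left 0.0727 z 0.2092 D False
plane left 0.04 fore -0.0224 z 0.2262
plane left -0.04 fore -0.0608 z 0.2676
```

View pics/side2.png

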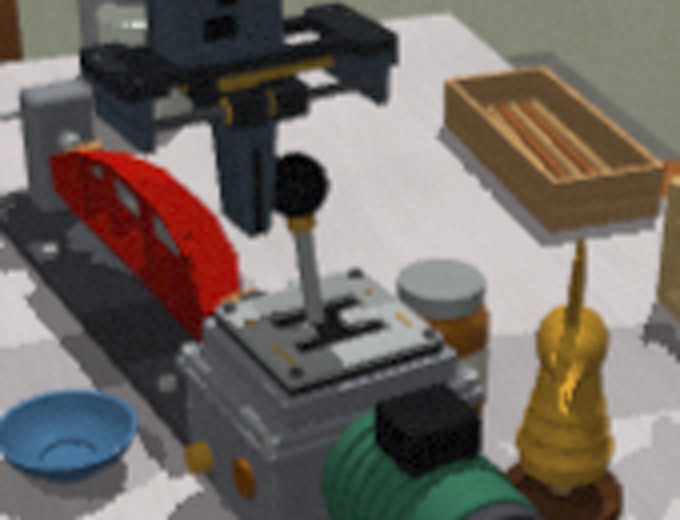

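Run:
```python
from h import *
c,s=np.cos(YAW),np.sin(YAW)
im=dict(np.load("side2.npz"))
for u,v in((226.6,168.2),(234.2,166.1)):
    d=R(im)@np.array([(u-im["cx"])/f(im),(v-im["cy"])/f(im),1]);o=im["position"]-np.array([*G,.075])
    nrm=np.array([-s,c,0])
    for L in(.037,.040,.043):
        q=o+d*(L-nrm@o)/(nrm@d);print(L,"fore %.4f z %.4f"%(c*q[0]+s*q[1],q[2]+.075))
```

```text
0.037 fore -0.0245 z 0.2183
0.04 fore -0.0231 z 0.2167
0.043 fore -0.0216 z 0.2152
0.037 fore -0.0032 z 0.2193
0.04 fore -0.0017 z 0.2177
0.043 fore -0.0002 z 0.2161
```

Request:
servo_tool(
  motion="0 0 0 0 -4 0 1;0 0 -0.015 3 0 0 1;0 0 0 3.5 0 0 1;0 0 0 0 0 0 1",
)

```text
t: 4.55
position: [0.4696, 0.0049, 0.1965]
eef_rot: [-3.137, 0.011, 1.785]
wrist_force: [0.1, -0.4, 0.1]
opening: 0.0006
```

```bash
python3 look.py 3
```

```text
t 4.55 fore -0.0798 left 0.1079 z 0.1965 rot [-3.13689758  0.0105467   1.78452702] open 0.000571844542185116 F [ 0.11247484 -0.41056219  0.14001997]
```

Request:
servo_tool(
  motion="0 0 0.03 0 0 0 1;0 0 0 0 4 0 1;0 0 0 0 4 0 1;0 0 0 0 0 0 1",
)

```text
t: 5.15
position: [0.552, 0.0146, 0.1961]
eef_rot: [-3.138, 0.013, 1.744]
wrist_force: [-1.1, 0.9, -0.1]
opening: 0.0003
```

```bash
python3 look.py 4
```

```text
t 5.15 fore 0.0030 left 0.1027 z 0.1961 rot [-3.13844639  0.01286227  1.74376242] open 0.00031004332635260594 F [-1.11879445  0.91759811 -0.10846248]
```

View pics/side4.png

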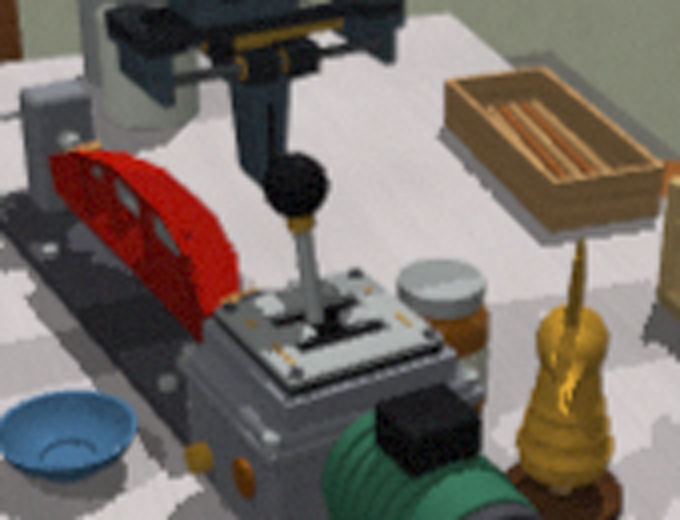

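Request:
servo_tool(
  motion="0 0 0 -2 -0.3 0 1;0 0 0 -1 0 0 1;0 0 0 -1 0 0 1;0 0 0 -1 0 0 1;0 0 0 -1 0 0 1;0 0 0 0 0 0 1",
)

```text
t: 6.0
position: [0.5544, -0.0473, 0.1981]
eef_rot: [-3.137, 0.01, 1.741]
wrist_force: [0.8, 0.1, -0.7]
opening: -0.0
```

```bash
python3 look.py 5
```

```text
t 6.0 fore -0.0057 left 0.0414 z 0.1981 rot [-3.13685916  0.00984958  1.74140257] open -2.718007111521465e-05 F [ 0.8015814   0.10027147 -0.68435501]
```

View pics/side5.png

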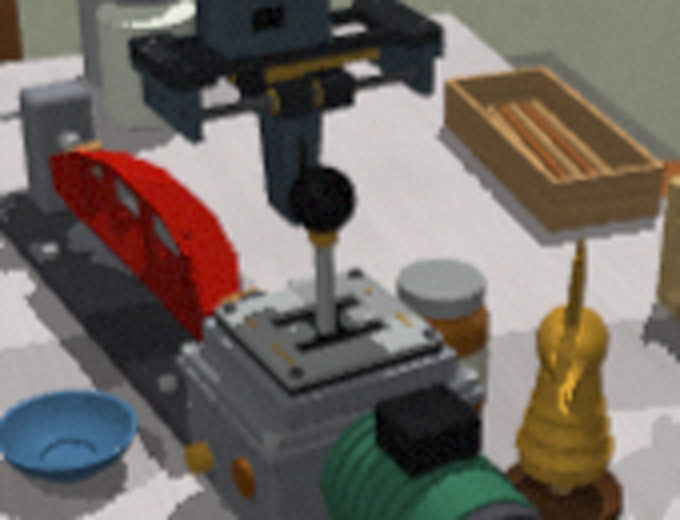

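Request:
servo_tool(
  motion="0 0 0 -1 0.3 0 1;0 0 0 -1 0.2 0 1;0 0 0 -1 0.1 0 1;0 0 0 -1 0 0 1;0 0 0 -0.4 0 0 1;0 0 0 0 0 0 1",
)

```text
t: 6.85
position: [0.567, -0.0916, 0.1967]
eef_rot: [-3.132, 0.008, 1.742]
wrist_force: [0.0, 1.5, 0.1]
opening: 0.0007
```

```bash
python3 look.py 6
```

```text
t 6.85 fore -0.0013 left -0.0045 z 0.1967 rot [-3.13152023  0.00753524  1.74188708] open 0.0007330551535294584 F [0.01390099 1.51952607 0.10501878]
```

View pics/side6.png

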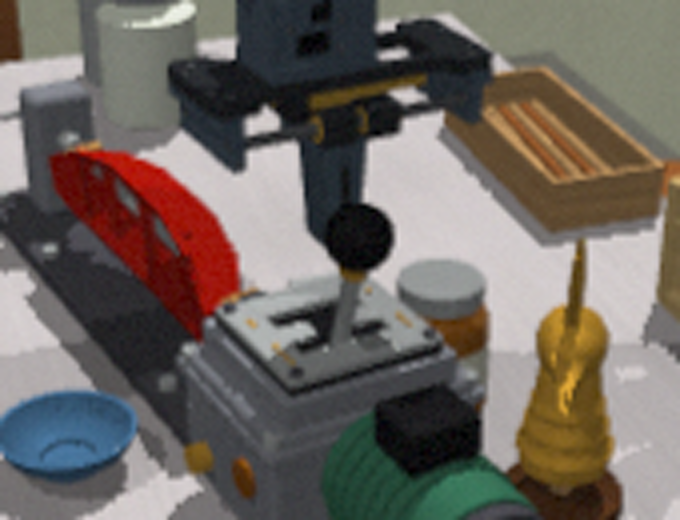

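Run:
```python
from h import *
c,s=np.cos(YAW),np.sin(YAW)
im=dict(np.load("side6.npz"))
u,v=249.9,178.4
d=R(im)@np.array([(u-im["cx"])/f(im),(v-im["cy"])/f(im),1]);o=im["position"]-np.array([*G,.075])
nrm=np.array([-s,c,0])
for L in(-.032,-.037,-.040,-.043):
        q=o+d*(L-nrm@o)/(nrm@d);print(L,"fore %.4f z %.4f"%(c*q[0]+s*q[1],q[2]+.075), np.linalg.norm(q))
```

```text
-0.032 fore 0.0035 z 0.2138 0.1424828247326425
-0.037 fore 0.0007 z 0.2167 0.14647239296116807
-0.04 fore -0.0010 z 0.2185 0.1489482053952602
-0.043 fore -0.0027 z 0.2202 0.1514818980076487
```

Request:
servo_tool(
  motion="0 0 0 1.5 0 0 1;0 0 0 0 -4 0 1;0 0 0 0 -4.5 0 1;0 0 0 0 0 0 1",
)

```text
t: 7.45
position: [0.4793, -0.0883, 0.198]
eef_rot: [-3.135, 0.01, 1.745]
wrist_force: [0.5, -0.2, -0.4]
opening: 0.0005
```

```bash
python3 look.py 7
```

```text
t 7.45 fore -0.0870 left 0.0145 z 0.1980 rot [-3.13487472  0.00960477  1.74547227] open 0.0005484900336462168 F [ 0.53300141 -0.20057928 -0.43136746]
```

Request:
servo_tool(
  motion="0 0 0 -2.7 0 0 1;0 0 0 -2.8 0 0 1;0 0 0 0 4 0 1;0 0 0 0 1 0 1;0 0 0 0 1 0 1;0 0 0 0 1 0 1;0 0 0 0 0 0 1",
)

```text
t: 8.43
position: [0.5682, -0.1297, 0.1994]
eef_rot: [-3.14, 0.013, 1.751]
wrist_force: [0.4, 0.3, 0.1]
opening: 0.0003
```

```bash
python3 look.py 8
```

```text
t 8.425 fore -0.0070 left -0.0421 z 0.1994 rot [-3.14009725  0.01285788  1.75071501] open 0.00032235102043519495 F [0.3857817  0.2556744  0.10681385]
```

View pics/side8.png

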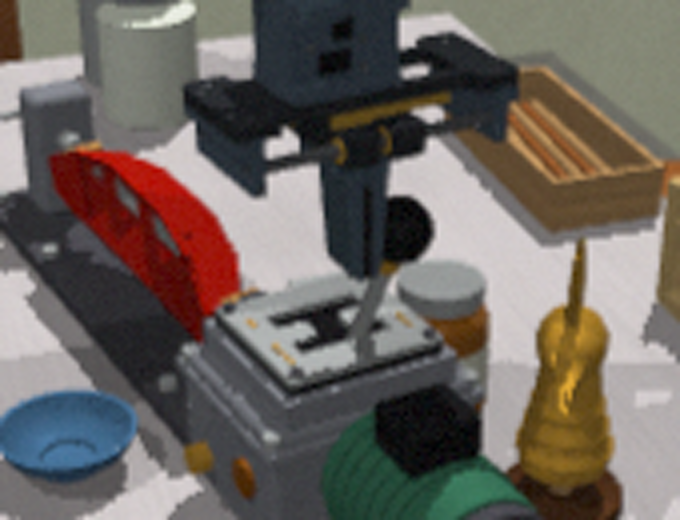

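Request:
servo_tool(
  motion="0 0 0 0 0.7 0.5 1;0 0 0 0 0.7 0.5 1;0 0 0 0 0.7 0 1;0 0 0 0 0.3 0 1;0 0 0 0 0 0 1",
)

```text
t: 9.15
position: [0.5911, -0.1251, 0.1882]
eef_rot: [-3.137, 0.011, 1.75]
wrist_force: [-0.9, -0.7, 0.3]
opening: 0.0004
```

```bash
python3 look.py 9
```

```text
t 9.15 fore 0.0164 left -0.0417 z 0.1882 rot [-3.13710653  0.01126059  1.7499924 ] open 0.00044299997511198 F [-0.91821317 -0.65755606  0.32183467]
```

View pics/side9.png

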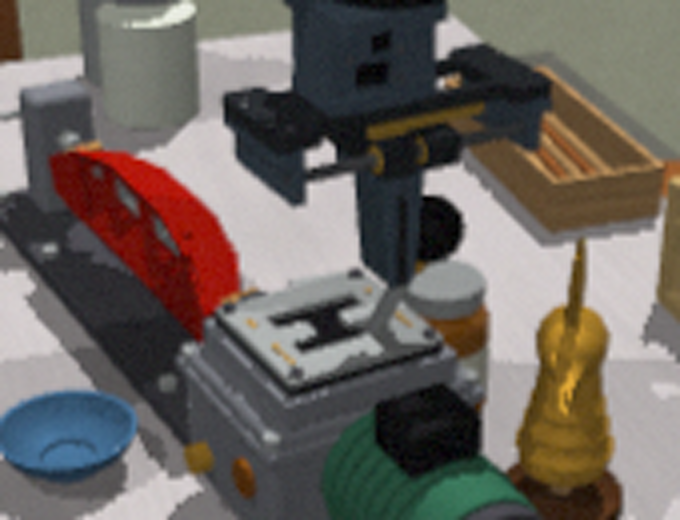

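Nearly home; small pushes until the force rises.

Request:
servo_tool(
  motion="0 0 0 0 0.4 0 1;0 0 0 0 0.3 0 1;0 0 0 0 0 0 1",
)

```text
t: 9.62
position: [0.5963, -0.124, 0.1879]
eef_rot: [-3.133, 0.011, 1.75]
wrist_force: [-3.6, -0.3, 1.9]
opening: 0.0004
```

```bash
python3 -c "
from h import *
tcp()"
```

```text
t 9.625 fore 0.0217 left -0.0415 z 0.1879 rot [-3.13306262  0.01065077  1.74980982] open 0.0003625515852815881 F [-3.59311886 -0.29911126  1.92270464]
```

Request:
servo_tool(
  motion="0 0 0 0 0.4 0 1;0 0 0 0 0.4 0 1",
)

```text
t: 9.88
position: [0.5995, -0.1231, 0.1871]
eef_rot: [-3.121, 0.009, 1.75]
wrist_force: [-10.4, -1.5, 3.3]
opening: 0.0006
```

Request:
servo_tool(
  motion="0 0 0 0 -3 0 1;0 0 0 0 -4 0 1;0 0 0 0 -4 0 1;0 0 0 0 -4 -3 1;0 0 0 0 -4 -4 1;0 0 0 0 0 0 1",
)

```text
t: 10.62
position: [0.4163, -0.1577, 0.2638]
eef_rot: [-3.141, 0.017, 1.75]
wrist_force: [0.9, -0.2, 0.1]
opening: 0.0007
```

```bash
python3 look.py 10
python3 - <<'E'
from h import *
c,s=np.cos(YAW),np.sin(YAW)
im=dict(np.load("side10.npz"))
m=(im["color"].max(-1)<60).astype(np.uint8);m[:160]=0;m[200:]=0;m[:,:255]=0;m[:,290:]=0
k,l,st,ce=cv2.connectedComponentsWithStats(m);print(st[1:],ce[1:])
E
```

```text
t 10.625 fore -0.1614 left -0.0425 z 0.2638 rot [-3.14091186  0.01666237  1.75006015] open 0.0006635576811084633 F [ 0.9416998  -0.21722674  0.11623471]
[[261 169  16  17 205]] [[268.24878049 177.03414634]]
```

View pics/side10.png

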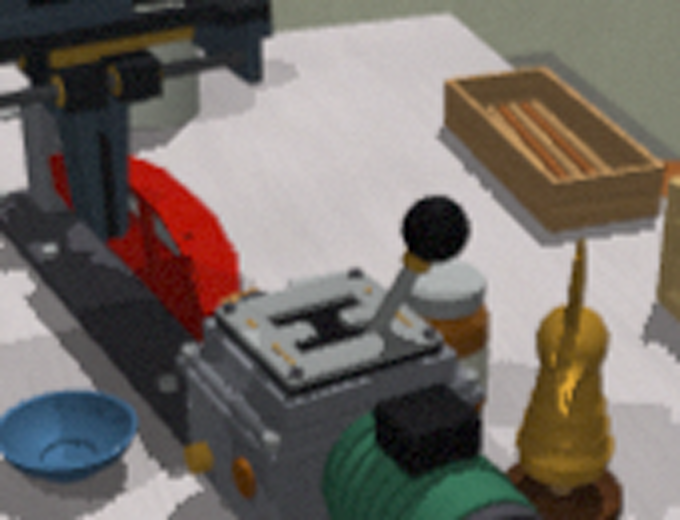

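View pics/top10.png

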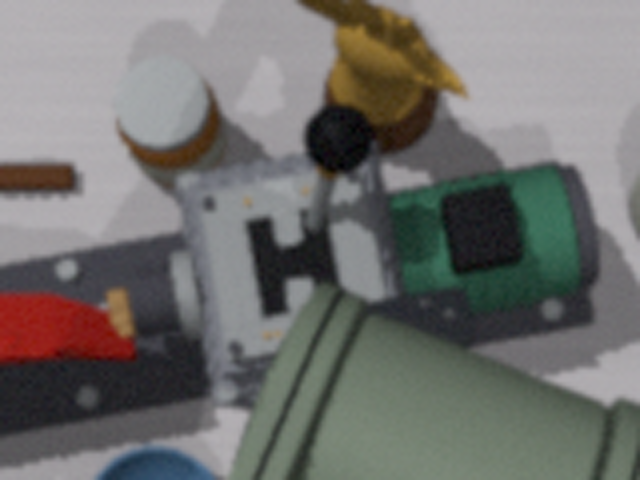

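Run:
```python
from h import *
I={n:dict(np.load(f"{n}10.npz")) for n in("side","top")}
k,e=knob(I,((340+.5)/4-.5+180,(139+.5)/4-.5+120),(268.25,177.03));d=k[:2]-G;c,s=np.cos(YAW),np.sin(YAW)
F=c*d[0]+s*d[1];L=-s*d[0]+c*d[1];print(k,e,"fore",F,"left",L,"angles",np.arcsin(F/.15),np.arctan2(-L,k[2]-.075))
```

```text
[ 0.62585884 -0.11534314  0.20864845] [np.float64(0.0009710258376474879), np.float64(0.0009710258376475446)] fore 0.052341717096790724 left -0.03833317571152486 angles 0.35644487151727194 0.27932249554113847
```

Run:
```python
from h import *
print(robot.hand_in()); tcp()
```

```text
the job is handed in; nothing more can be done
None
the job is handed in; nothing more can be done
```

The turner is in third gear, and I handed the job in. With shut fingers I pushed the knob forward along the left-hand lane to neutral, then across to the right-hand lane. From there I pushed it forward into the third slot until the wrist force rose to about 10 N at the stop. The hand then backed away and up, clear of the stick.

- **Stick position:** with the hand away, triangulating the knob from both cameras put it 52 mm forward and 38 mm right of the gate's middle, at a height of 209 mm. That is about 0.36 rad forward and 0.28 rad right, and the two camera rays agreed to about 1 mm each.
- **Fourth slot and grip:** at the crossing the stick measured within about 3 mm of neutral, so it stayed well short of the fourth slot. The knob was never between the fingers.
- **Other objects:** I saw no contact with the hull, and its spit was well below the fingers throughout. The loose things near the turner looked unmoved in the pictures, but I did not measure their positions again.
- **Failed checks:** one automatic knob fix, at the neutral step, merged the knob with the finger behind it, so I used a position read by eye instead. A state reading I tried just after handing in was refused.

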